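Stand a spare ink roller on end against the bench stop

ROBOT

A 6-joint arm with a two-finger parallel gripper is mounted at the origin on the work surface. World frame = base frame: x ahead of the robot, y to its left, z up, the work surface at z = 0. Lengths are in mm, angles in degrees, forces in N, time in s.
With the tool pointing down it reaches from about 350 to 975 mm from the base axis. Payload 7.1 kg.
Tool frame: the origin (TCP) lies midway between the tips of the shut fingers; the grasp point (between the pads) lies 19 mm behind it (tcp_to_grasp is the distance from the TCP to the grasp point, in mm); z points along the fingers, y is the line along which they close (so a half turn about z gives the same grasp; the last joint's range is limited). The gripper opens to 88 mm and grips with 3 to 60 N. Pads are 20 mm wide; open, the fingers measure 115 mm over their backs; the gripper's body (75 mm by 178 mm) begins 61 mm behind the grasp point.
Start: joints at [65.776, 24.242, 93.386, -0, 62.372, -1.089], TCP at [245.54, 574.73, 222.675] pointing down, gripper open.
Joint ranges: [-172.04, 172.04], [-51.8, 120.97], [4.93, 147.93], [-75.15, 255.16], [6.16, 154.13], [-145.62, 145.62]. Speed limits (degrees/s): [136.94, 136.94, 172.46, 180, 180, 180].

INTERFACE

Orientations are given as [roll, pitch, yaw] about the fixed x, y, z axes, in that order (R = Rz(yaw) Ry(pitch) Rx(roll)).
In Python, from cell import sense, camera, camera_params, job_done, find_in, trace, tcp_to_grasp gives the robot as it stands.
- The arm moves only by the tool arm_command, never from a script. Its argument "motion" is text: rows parted by semicolons, each of 5 numbers parted by spaces: the shift along the tool's x, y, z in m, then the turn about the tool's z in degrees, then the closure in counts, from 0 (fully open) to 255 (shut). A call has 1 to 20 rows; each row shifts and turns the commanded pose from where the row before left it, along the tool's axes as they then stand; what a row does not reach is not made up. A row lasts 1/8 s, in which the tool goes at most 62.5 mm and 10.7 degrees, less where a joint would pass 70% of its speed; a pose out of reach is approached as far as the arm can. A call is refused whole if a number of a shift passes 0.0625 or a number of a turn 10.7, either way. A call with a gripper value outside its range is refused whole. The fingers move at their own pace and stop on an object; "grip_force" is the grip in N (left out, the last holds). Time passes only in rows, so rows that do not move let the fingers close. It gives the time, the measured TCP pose, the force, the opening and the grip force at its end, in the units of the state.
- sense(): the state, without advancing time (a new reading comes with each control period).
- camera(name): name is "scene" or "top"; returns the picture (420x560x3 uint8, red, green, blue); there is no depth.
- camera_params(name): a dict with "K" (3x3 intrinsics, pixels), "R" (3x3) and "t" (3): a world point X has camera coordinates R X + t. Camera axes: x right, y down, z forward; pixel columns grow to the right and rows downward; lengths in mm; the calibration is good to about 2 mm. A picture is of the moment at which its call begins. camera_params takes no time and is no camera call.
- job_done(): hands the job in; it is judged then, once.
Trained networks look in the newest picture that a camera, given by its name, has taken for a name from the list of things; names that differ only in an ending like _2 or _b are one class to them, and where a whole thing is asked for, a point or a joint stands for the part that bears it (a point fixed in the world has none). Each returns a list of dicts, best first, with "p" (0 to 1); they miss things now and then, are a little off and sometimes report something else, mostly with a low value. They report only what shows in the picture. A call takes as long as a camera call.
- find_in(camera, query): "uv" ([column, row] in pixels, amid what is visible of it).
- trace(camera, query): "region" (420x560 bool, what is visible of it) and "uv" ([column, row] in pixels, amid what is visible of it).
The state is a dict: "t": time; "qpos": joint angles; "joint_velocities": joint speeds; "joint_efforts": joint torques, N m; "eef_pos": TCP position; "tcp_rot": TCP orientation; "contact_force": force on the tool from outside, world axes, zero at the start; "wrist_torque": the same for the moment, N m; "width": opening from 0.0 (shut) to 1.0 (fully open); "gripper_force": force on a finger pad.
Only numpy, scipy, OpenCV 4.12 (cv2) and the standard library are available. Lean on these libraries where they do the work, as an engineer would, in place of code of your own. Each camera call takes 0.05 s, during which the arm holds its last target. There are 200 camera calls.

TASK

The spare roller must not be stored lying on its rubber. Push it along until its plain end butts against the face of the wooden stop block, then, keeping that end down on the bench and pressing against the block, raise the end with the steel stub until the roller stands upright, close against the block's face, and let go of it. Never lift it clear of the bench or let it drop or fall over, and leave the tin, the palette knife and the loose batten where they are.

Things in the scene. Friction and masses are not known exactly. Their poses are not given: they have to be found in the camera images.
- stop: wooden stop block screwed to the bench (it cannot move): 200 mm long, 45 mm thick, 75 mm high, two steel screw heads on top. Origin: at bench height, on its working face, half-way along the face. Its x axis points level out of the working face towards the roller, its y axis runs along the face, z is up.
- roller_center (a point): centre of the roller's rubber barrel: grey-green cylinder 60 mm in diameter, 200 mm long, with a steel stub 20 mm in diameter and 45 mm long on one end; the other end is plain and flat. 0.5 to 0.9 kg, free to roll. x axis: along the roller from plain end to stub. At the start it lies (axis 30 mm up) some centimetres from the block's face, plain end towards it, up to 12 degrees askew.
- roller_foot (a point): centre of the roller's plain flat end, on the axis, 100 mm from the barrel's centre; same axes. At most 30 mm up while this end rests on the bench. Tipping up against the block, the upper edge of this end slides down the block's face while its lower edge slides out along the bench.
- roller_stub (a point): middle of the steel stub, on the axis, 122.5 mm from the barrel's centre (the stub spans 100 to 145 mm); same axes as roller_center.
- ink_tin: bystander: closed round tin 72 mm in diameter, 55 mm high, standing; origin at the centre of its underside.
- knife: bystander: palette knife lying flat, 210 mm long, 16 mm high, black handle and steel blade; origin near its middle on the bench, x axis from handle to blade.
- batten: bystander: loose wooden batten lying flat, 160 x 30 x 14 mm, origin at the centre of its underside, x along its length.

How it is judged:
By the outcome, as a careful person would: the job done as asked, in the order asked, and still so for the second after the job is handed in, with the robot touching nothing.
It also fails if it takes over 64 s, if anything falls off the work surface, if the arm or the gripper's body presses on something with over 40 N, if the wrist force passes 120 N, or if a joint passes its speed limit or range.

## Working session

There is one attempt and no reset: what is moved stays moved. The work goes in short steps, Python scripts to look and compute and a tool call to move; the robot and the scene stay as the last step left them, time stands still between calls to the robot, and variables do not carry over. Pictures are saved under pics/ and viewed, at most 10 in all, crops included, and the job is handed in when it is done.

Besides the shell and the picture viewer there is one more tool, called after "Request:" by a JSON object that holds its "name" and its "arguments", one argument or row to a line. arm_command: Moves the arm, as the interface text tells. Its arguments: {"type":"object","properties":{"motion":{"type":"string"},"grip_force":{"type":"number"}},"required":["motion"]}

```bash
mkdir -p pics; cat > h.py <<'E'
import numpy as np, cv2
from cell import *
def ray(cam,uv):
    p=camera_params(cam);K,R,t=[np.array(p[k],float) for k in 'KRt']
    d=R.T@np.linalg.solve(K,[uv[0],uv[1],1.]);return -R.T@t,d
def at_z(cam,uv,z):
    o,d=ray(cam,uv);return o+d*(z-o[2])/d[2]
def proj(cam,X):
    p=camera_params(cam);K,R,t=[np.array(p[k],float) for k in 'KRt']
    c=K@(R@np.array(X,float)+t);return c[:2]/c[2]
E
python3 - <<'E'
from h import *
ims=[]
for c in('scene','top'):
    im=camera(c);ims.append(im)
    for q,z in(('stop',75),('roller_center',30),('roller_foot',30),('roller_stub',30),('ink_tin',55),('knife',8),('batten',14)):
        r=find_in(c,q)
        for d in r[:2]: print(c,q,round(d['p'],2),np.round(d['uv']),np.round(at_z(c,d['uv'],z)))
    cv2.imwrite(f'pics/{c}0.png',im[:,:,::-1])
print(sense())
p=camera_params('top');print(p)
E
```

```text
scene stop 0.92 [311. 159.] [530. 162.  75.]
scene roller_center 0.56 [259. 246.] [553.   4.  30.]
scene roller_stub 0.79 [262. 247.] [558.   5.  30.]
scene ink_tin 0.92 [382. 241.] [701. 118.  55.]
scene knife 0.86 [315. 353.] [721. -67.   8.]
scene batten 0.56 [209. 202.] [425.  20.  14.]
top stop 0.85 [208. 241.] [509. 184.  75.]
top roller_center 0.7 [315. 224.] [546.  11.  30.]
top roller_foot 0.97 [316. 223.] [546.  10.  30.]
top roller_foot 0.52 [246. 139.] [690. 132.  30.]
top roller_stub 0.66 [314. 222.] [549.  14.  30.]
top ink_tin 0.7 [246. 138.] [684. 130.  55.]
top ink_tin 0.68 [356. 127.] [708. -53.  55.]
top knife 0.62 [350. 128.] [721. -51.   8.]
top batten 0.88 [304. 303.] [413.  27.  14.]
{'t': 0.8, 'qpos': array([ 6.57758012e+01,  2.42403750e+01,  9.33850783e+01,  2.21302115e-03,
        6.23722509e+01, -1.08971131e+00]), 'joint_velocities': array([ 0.1639746 ,  0.09805672,  0.20444328, -0.07145224,  0.10957452,
        0.00600066]), 'joint_efforts': array([ 4.80426024e-04, -5.44511247e+01, -2.74038702e+01,  6.44300343e-02,
        1.67207827e-02, -3.38145230e-05]), 'eef_pos': array([245.53414664, 574.75011074, 222.70010604]), 'tcp_rot': array([ 1.79997667e+02, -1.91671556e-03,  1.56864486e+02]), 'contact_force': array([ 0.36166014,  0.12870761, -0.10922737]), 'wrist_torque': array([-0.04016235,  0.003787  ,  0.02725424]), 'gripper_force': 0.0, 'width': 0.9983749833626211}
{'K': array([[545.65786827,   0.        , 281.52076255],
       [  0.        , 545.65786827, 218.19767114],
       [  0.        ,   0.        ,   1.        ]]), 'R': array([[ 0.01986413, -0.99977601,  0.00730348],
       [-0.99176607, -0.02062828, -0.12639043],
       [ 0.12651278, -0.00473271, -0.99195369]]), 't': array([ 56.63111021, 554.42144645, 880.89998505])}
```

View pics/top0.png

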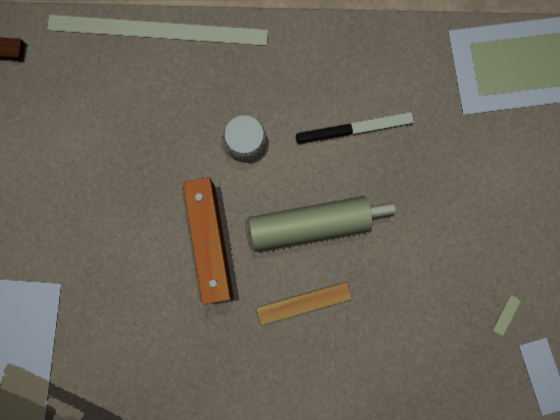

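View pics/scene0.png

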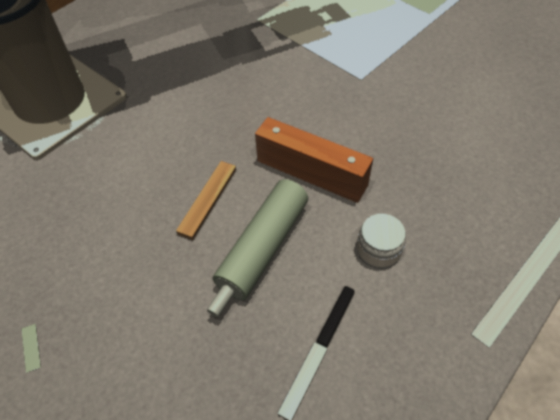

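Top view: block's working face edge runs (210,178)–(230,300). The roller's plain end is near (250,233) and its stub tip at (395,210), with knife and batten well clear on either side. Now the geometry.

```bash
cat > m.py <<'E'
from h import *
from scipy.optimize import least_squares
import sys
def measure():
    # roller: fit outline of cylinder (lying) to traced regions of both cameras, block face by trace of top
    out={}
    camera('top');camera('scene')
    for c in('top','scene'):
        for q in('roller_center','stop'):
            r=trace(c,q); 
            if r: out[c,q]=r[0]['region'];print(c,q,round(r[0]['p'],2),r[0]['region'].sum())
    return out
def pts_roller(P):
    x,y,phi=P;a=np.array([np.cos(phi),np.sin(phi),0]);n=np.array([-a[1],a[0],0]);C=np.array([x,y,30.])
    X=[]
    for s,r in((-100,30),(100,30),(100,10),(145,10)):
        for w in np.linspace(0,2*np.pi,36): X.append(C+a*s+r*(n*np.cos(w)+[0,0,r and np.sin(w)]))
    X=np.array(X);return [X[:72],X[72:]]
def pts_block(P):
    x,y,phi=P;a=np.array([np.cos(phi),np.sin(phi),0]);n=np.array([-a[1],a[0],0])
    return [np.array([np.array([x,y,z])+a*u+n*v for u in(0,-45) for v in(-100,100) for z in(0,75)])]
def mask(c,parts):
    m=np.zeros((420*4,560*4),np.uint8)
    for X in parts:
        uv=np.array([proj(c,x) for x in X])
        cv2.fillConvexPoly(m,cv2.convexHull(np.round(uv*4+1.5).astype(np.int32)),1)
    return cv2.resize(m.astype(np.float32),(560,420),interpolation=cv2.INTER_AREA)
def fit(reg,fn,q,P0):
    from scipy.optimize import minimize
    cost=lambda p:sum(np.abs(cv2.GaussianBlur(mask(c,fn([p[0],p[1],p[2]/100])),(0,0),1)-cv2.GaussianBlur(reg[c,q].astype(np.float32),(0,0),1)).sum() for c in('top','scene') if (c,q) in reg)
    p0=np.array([P0[0],P0[1],P0[2]*100])
    s=np.vstack([p0]+[p0+d for d in np.diag([15,15,10])])
    r=minimize(cost,p0,method='Nelder-Mead',options=dict(initial_simplex=s,maxiter=150))
    return [r.x[0],r.x[1],r.x[2]/100],r.fun
E
python3 - <<'E'
from m import *
print('tip',at_z('top',(395,210),30),'foot',at_z('top',(250,233),30))
A=at_z('top',(210,178),75);B=at_z('top',(230,300),75);print(A,B)
reg=measure()
b=fit(reg,pts_block,'stop',[*((A+B)/2)[:2],np.deg2rad(-80)])
r=fit(reg,pts_roller,'roller_center',[546,10,np.deg2rad(-81)])
print('block',b,np.rad2deg(b[0][2]));print('roller',r,np.rad2deg(r[0][2]))
(x,y,f)=r[0];a=np.array([np.cos(f),np.sin(f)]);C=np.array([x,y]);bx=np.array(b[0][:2]);e=np.array([np.cos(b[0][2]),np.sin(b[0][2])]);n=np.array([-e[1],e[0]])
F=C-100*a
print('foot in block',(F-bx)@e,(F-bx)@n,'skew',np.rad2deg(f-b[0][2]),'grasp',C+127*a)
E
```

```text
tip [ 571.77819457 -123.99549123   30.        ] foot [527.60682638 120.34806528  30.        ]
[611.20220106 185.09214022  75.        ] [416.6445468  146.54910963  75.        ]
top roller_center 0.69 4444
top stop 0.98 3918
scene roller_center 0.9 5223
scene stop 0.81 5413Traceback (most recent call last):
  File "<stdin>", line 6, in <module>
  File "m.py", line 33, in fit
    r=minimize(cost,p0,method='Nelder-Mead',options=dict(initial_simplex=s,maxiter=150))
    res = _minimize_neldermead(fun, x0, args, callback, bounds=bounds,
                               **options)
    fxr = func(xr)
    fx = function(np.copy(x), *(wrapper_args + args))
  File "m.py", line 30, in <lambda>
    cost=lambda p:sum(np.abs(cv2.GaussianBlur(mask(c,fn([p[0],p[1],p[2]/100])),(0,0),1)-cv2.GaussianBlur(reg[c,q].astype(np.float32),(0,0),1)).sum() for c in('top','scene') if (c,q) in reg)
                  ~~~^^^^^^^^^^^^^^^^^^^^^^^^^^^^^^^^^^^^^^^^^^^^^^^^^^^^^^^^^^^^^^^^^^^^^^^^^^^^^^^^^^^^^^^^^^^^^^^^^^^^^^^^^^^^^^^^^^^^^^^^^^^^^^^^^^^^^^^^^^^^^^^^^^^^^^^^^^^^^^^^^^^^^^^^
  File "m.py", line 30, in <genexpr>
    cost=lambda p:sum(np.abs(cv2.GaussianBlur(mask(c,fn([p[0],p[1],p[2]/100])),(0,0),1)-cv2.GaussianBlur(reg[c,q].astype(np.float32),(0,0),1)).sum() for c in('top','scene') if (c,q) in reg)
                                              ~~~~^^^^^^^^^^^^^^^^^^^^^^^^^^^^
  File "m.py", line 25, in mask
    uv=np.array([proj(c,x) for x in X])
                 ~~~~^^^^^
  File "h.py", line 9, in proj
    p=camera_params(cam);K,R,t=[np.array(p[k],float) for k in 'KRt']
ValueError: time passes only in moves, steps and waits
```

```bash
sed -i 's/^from cell import \*/from cell import *\nimport functools\ncamera_params=functools.cache(camera_params)/' h.py
cat > go.py <<'E'
from m import *
def run(r0,b0=(514,166,np.deg2rad(-79))):
    reg=measure()
    b=fit(reg,pts_block,'stop',b0)
    r=fit(reg,pts_roller,'roller_center',r0)
    print('block',b,np.rad2deg(b[0][2]));print('roller',r,np.rad2deg(r[0][2]))
    (x,y,f)=r[0];a=np.array([np.cos(f),np.sin(f)]);C=np.array([x,y]);bx=np.array(b[0][:2]);e=np.array([np.cos(b[0][2]),np.sin(b[0][2])]);n=np.array([-e[1],e[0]])
    F=C-100*a
    print('foot in block',(F-bx)@e,(F-bx)@n,'skew',np.rad2deg(f-b[0][2]),'grasp',C+127*a,'tip',C+145*a)
E
python3 -c "
from go import *
run([546,10,np.deg2rad(-81)])"
```

```text
top roller_center 0.77 4614
top stop 0.89 3856
scene roller_center 0.58 5321
scene stop 0.87 5601
block ([np.float64(515.8359518744674), np.float64(166.3903348769618), np.float64(-1.3726099102632296)], np.float64(305.94775390625)) -78.64475477591373
roller ([np.float64(546.3489223783033), np.float64(20.618871424927228), np.float64(-1.3671782626174553)], np.float64(322.4823303222656)) -78.33354429000867
foot in block 48.92724819129026 0.6713525639488293 skew 0.31121048590503736 grasp [ 572.03009612 -103.7574821 ] tip [ 575.66994752 -121.38562669]
```

Request:
{"name": "arm_command", "arguments": {
  "motion": "0 0 0 9.3 0;0 0 0 9.3 0;0 0 0 9.3 0;0 0 0 9.3 0;0 0 0 9.3 0;0 0 0 9.4 0"
}}

```text
t: 2.15
eef_pos: [245.5, 574.7, 222.7]
tcp_rot: [-180.0, 0.0, 100.7]
contact_force: [0.3, 1.0, 0.1]
width: 1.0
gripper_force: 0.0
```

Request:
{"name": "arm_command", "arguments": {
  "motion": "-0.0405 0.0105 0 0 0;-0.0405 0.0105 0 0 0;-0.0405 0.0105 0 0 0;-0.0405 0.0105 0 0 0;-0.0405 0.0105 0 0 0;-0.0405 0.0105 0 0 0;-0.0405 0.0105 0 0 0;-0.0405 0.0105 0 0 0;-0.0405 0.0105 0 0 0;-0.0405 0.0105 0 0 0;-0.0405 0.0105 0 0 0;-0.0405 0.0105 0 0 0;-0.0405 0.0105 0 0 0;-0.0405 0.0105 0 0 0;-0.0405 0.0105 0 0 0;-0.0405 0.0105 0 0 0;-0.0405 0.0105 0 0 0;-0.0405 0.0105 0 0 0;0 0 0 0 0;0 0 0 0 0"
}}

```text
t: 4.65
eef_pos: [569.2, -104.6, 222.4]
tcp_rot: [-180.0, -0.0, 100.9]
contact_force: [-0.5, -0.6, -1.0]
width: 1.004
gripper_force: 0.0
```

Request:
{"name": "arm_command", "arguments": {
  "motion": "0 0 0.025 0 0;0 0 0.025 0 0;0 0 0.025 0 0;0 0 0.025 0 0;0 0 0.025 0 0;0 0 0.025 0 0;0 0 0.02 0 0;0 0 0.02 0 0;0 0 0.01 0 0;0 0 0.01 0 0;0 0 0 0 0;0 0 0 0 0;0 0 0 0 0"
}}

```text
t: 6.28
eef_pos: [570.2, -105.2, 13.3]
tcp_rot: [179.9, 0.0, 101.0]
contact_force: [-0.4, -0.2, -0.2]
width: 1.004
gripper_force: 0.0
```

```bash
python3 - <<'E'
from h import *
im=camera('scene');cv2.imwrite('pics/s1.png',cv2.resize(im[180:360,150:350],(800,720))[:600,:,::-1]);print(sense()['eef_pos'],sense()['contact_force'])
E
```

```text
[ 570.10702183 -105.12417991   13.21749238] [-0.42871359  0.22477675  0.14246623]
```

View pics/s1.png

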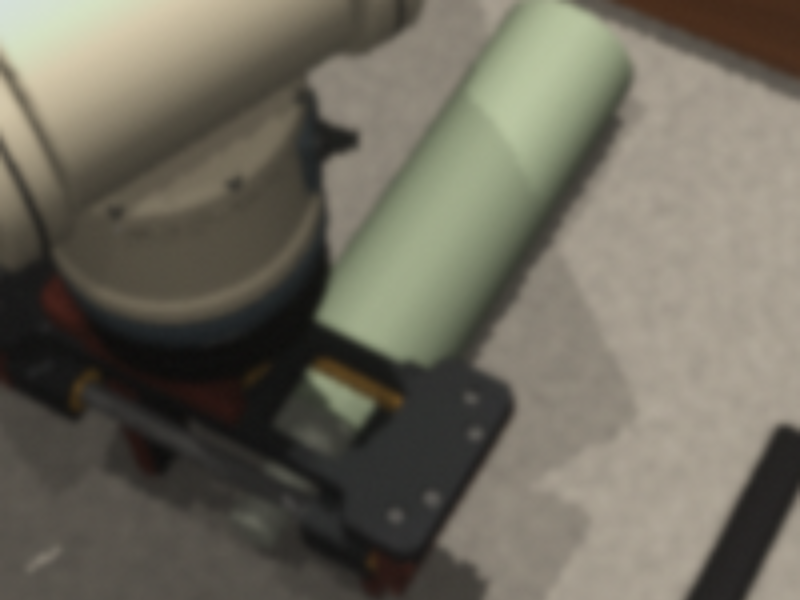

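The gripper straddles the stub just past the barrel's shoulder, and nothing is touched. Closing gently.

Request:
{"name": "arm_command", "arguments": {
  "motion": "0 0 0.002 0 60;0 0 0 0 120;0 0 0 0 160;0 0 0 0 180;0 0 0 0 200;0 0 0 0 220;0 0 0 0 240;0 0 0 0 255;0 0 0 0 255;0 0 0 0 255",
  "grip_force": 15
}}

```text
t: 7.58
eef_pos: [569.9, -105.1, 10.8]
tcp_rot: [180.0, 0.0, 101.0]
contact_force: [0.3, -0.5, 0.4]
width: 0.226
gripper_force: 15.0
```

Stub held (20 mm opening). Pushing most of the 49 mm gap.

Request:
{"name": "arm_command", "arguments": {
  "motion": "0.003 0 0 0 255;0.005 0 0 0 255;0.006 0 0 0 255;0.006 0 0 0 255;0.006 0 0 0 255;0.006 0 0 0 255;0.005 0 0 0 255;0.003 0 0 0 255;0 0 0 0 255;0 0 0 0 255"
}}

```text
t: 8.82
eef_pos: [562.0, -65.2, 10.7]
tcp_rot: [-180.0, -0.0, 100.9]
contact_force: [0.4, 3.0, 3.3]
width: 0.22
gripper_force: 15.0
```

```bash
python3 - <<'E'
from go import *
run([540,60,np.deg2rad(-78.5)])
cv2.imwrite('pics/t2.png',camera('top')[120:320,150:430,::-1].repeat(2,0).repeat(2,1))
E
```

```text
top roller_center 0.86 4129
top stop 0.87 3898
scene roller_center 0.82 3285
scene stop 0.56 4349
block ([np.float64(516.0628606213543), np.float64(166.75140461528), np.float64(-1.3786161144562714)], np.float64(1483.360595703125)) -78.9888849270688
roller ([np.float64(534.4929197155709), np.float64(66.48817582316036), np.float64(-1.3714572080060783)], np.float64(2379.4130859375)) -78.57870980154374
foot in block 1.940090818928639 -1.7753388415536098 skew 0.41017512552504815 grasp [559.64166036 -57.99692708] tip [563.2060488  -75.64048497]
```

View pics/t2.png

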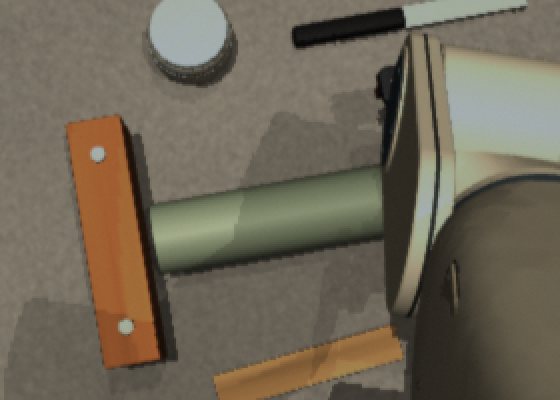

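The roller lies square to the block, with its plain end (about (155,238) in the crop) about 8 mm from the face. Creeping in.

Request:
{"name": "arm_command", "arguments": {
  "motion": "0.002 0 0 0 255;0.002 0 0 0 255;0.002 0 0 0 255;0.001 0 0 0 255;0 0 0 0 255"
}}

```text
t: 9.8
eef_pos: [560.9, -58.9, 10.7]
tcp_rot: [180.0, 0.0, 101.0]
contact_force: [1.2, -4.3, 1.6]
width: 0.225
gripper_force: 15.0
```

Request:
{"name": "arm_command", "arguments": {
  "motion": "0.001 0 0 0 255;0.001 0 0 0 255;0 0 0 0 255"
}}

```text
t: 10.18
eef_pos: [560.5, -56.9, 10.7]
tcp_rot: [180.0, 0.0, 101.0]
contact_force: [1.0, -5.5, 2.6]
width: 0.226
gripper_force: 15.0
```

Request:
{"name": "arm_command", "arguments": {
  "motion": "0.001 0 0 0 255;0.001 0 0 0 255;0 0 0 0 255"
}}

```text
t: 10.55
eef_pos: [560.6, -56.6, 10.7]
tcp_rot: [180.0, 0.1, 101.0]
contact_force: [1.6, -15.3, 1.0]
width: 0.221
gripper_force: 15.0
```

Butted: 15 N against the block with the grasp 227 mm from the plain end, as expected. Computing the tipping path.

```bash
python3 - <<'E'
import numpy as np
D=227;th=np.deg2rad(np.arange(0,91,2));u=30*np.sin(th)+D*np.cos(th);z=30*np.cos(th)+D*np.sin(th)
for i in range(1,46):print(2*i,'%.4f 0 %.4f 0 255;'%(-(u[i]-u[i-1])/1e3,-(z[i]-z[i-1])/1e3), '%.1f %.1f'%(u[i],z[i]-19))
E
```

```text
2 -0.0009 0 -0.0079 0 255; 227.9 18.9
4 -0.0006 0 -0.0079 0 255; 228.5 26.8
6 -0.0004 0 -0.0078 0 255; 228.9 34.6
8 -0.0001 0 -0.0077 0 255; 229.0 42.3
10 0.0002 0 -0.0077 0 255; 228.8 50.0
12 0.0005 0 -0.0076 0 255; 228.3 57.5
14 0.0008 0 -0.0075 0 255; 227.5 65.0
16 0.0010 0 -0.0074 0 255; 226.5 72.4
18 0.0013 0 -0.0073 0 255; 225.2 79.7
20 0.0016 0 -0.0072 0 255; 223.6 86.8
22 0.0019 0 -0.0070 0 255; 221.7 93.9
24 0.0021 0 -0.0069 0 255; 219.6 100.7
26 0.0024 0 -0.0067 0 255; 217.2 107.5
28 0.0027 0 -0.0066 0 255; 214.5 114.1
30 0.0029 0 -0.0064 0 255; 211.6 120.5
32 0.0032 0 -0.0063 0 255; 208.4 126.7
34 0.0034 0 -0.0061 0 255; 205.0 132.8
36 0.0037 0 -0.0059 0 255; 201.3 138.7
38 0.0039 0 -0.0057 0 255; 197.3 144.4
40 0.0042 0 -0.0055 0 255; 193.2 149.9
42 0.0044 0 -0.0053 0 255; 188.8 155.2
44 0.0046 0 -0.0051 0 255; 184.1 160.3
46 0.0049 0 -0.0049 0 255; 179.3 165.1
48 0.0051 0 -0.0046 0 255; 174.2 169.8
50 0.0053 0 -0.0044 0 255; 168.9 174.2
52 0.0055 0 -0.0042 0 255; 163.4 178.3
54 0.0057 0 -0.0039 0 255; 157.7 182.3
56 0.0059 0 -0.0037 0 255; 151.8 186.0
58 0.0061 0 -0.0034 0 255; 145.7 189.4
60 0.0063 0 -0.0032 0 255; 139.5 192.6
62 0.0064 0 -0.0029 0 255; 133.1 195.5
64 0.0066 0 -0.0027 0 255; 126.5 198.2
66 0.0067 0 -0.0024 0 255; 119.7 200.6
68 0.0069 0 -0.0021 0 255; 112.9 202.7
70 0.0070 0 -0.0019 0 255; 105.8 204.6
72 0.0072 0 -0.0016 0 255; 98.7 206.2
74 0.0073 0 -0.0013 0 255; 91.4 207.5
76 0.0074 0 -0.0010 0 255; 84.0 208.5
78 0.0075 0 -0.0008 0 255; 76.5 209.3
80 0.0076 0 -0.0005 0 255; 69.0 209.8
82 0.0077 0 -0.0002 0 255; 61.3 210.0
84 0.0077 0 0.0001 0 255; 53.6 209.9
86 0.0078 0 0.0004 0 255; 45.8 209.5
88 0.0079 0 0.0006 0 255; 37.9 208.9
90 0.0079 0 0.0009 0 255; 30.0 208.0
```

Request:
{"name": "arm_command", "arguments": {
  "motion": "-0.0009 0 -0.0079 0 255;-0.0006 0 -0.0079 0 255;-0.0004 0 -0.0078 0 255;-0.0001 0 -0.0077 0 255;0.0002 0 -0.0077 0 255;0.0005 0 -0.0076 0 255;0.0008 0 -0.0075 0 255;0.0010 0 -0.0074 0 255;0.0013 0 -0.0073 0 255;0.0016 0 -0.0072 0 255;0 0 0 0 255"
}}

```text
t: 11.92
eef_pos: [559.8, -51.7, 87.4]
tcp_rot: [179.9, 0.0, 101.0]
contact_force: [0.3, -0.6, -3.4]
width: 0.224
gripper_force: 15.0
```

```bash
python3 - <<'E'
from h import *
im=camera('scene');cv2.imwrite('pics/s3.png',cv2.resize(im[100:340,150:450],(750,600))[:,:,::-1])
s=sense();print(s['eef_pos'],s['contact_force'],s['wrist_torque'])
e=np.array([np.cos(np.deg2rad(-78.8)),np.sin(np.deg2rad(-78.8))]);print('u',(s['eef_pos'][:2]-[515.9,166.5])@e)
E
```

```text
[559.70509119 -51.77273569  87.08274993] [-0.65014337 -0.13226038 -2.76723688] [-0.33464467  0.04808875  0.07453105]
u 222.62421881512176
```

View pics/s3.png

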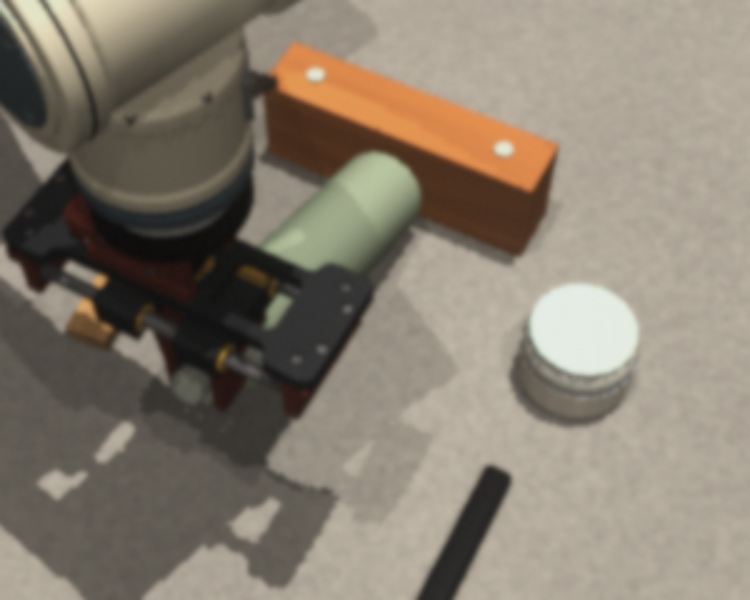

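Tilt is about 20° with the foot at the block's face, but the pressing force has faded. Firming the grip and adding inward bias.

Request:
{"name": "arm_command", "arguments": {
  "motion": "0 0 0 0 255;0.001 0 0 0 255;0.001 0 0 0 255;0 0 0 0 255",
  "grip_force": 25
}}

```text
t: 12.48
eef_pos: [559.7, -50.5, 87.0]
tcp_rot: [179.9, 0.1, 101.0]
contact_force: [1.1, -6.3, -2.0]
width: 0.217
gripper_force: 25.0
```

Request:
{"name": "arm_command", "arguments": {
  "motion": "0.0020 0 -0.0070 0 255;0.0022 0 -0.0069 0 255;0.0025 0 -0.0067 0 255;0.0028 0 -0.0066 0 255;0.0030 0 -0.0064 0 255;0.0033 0 -0.0063 0 255;0.0035 0 -0.0061 0 255;0.0038 0 -0.0059 0 255;0.0040 0 -0.0057 0 255;0.0043 0 -0.0055 0 255;0 0 0 0 255"
}}

```text
t: 13.85
eef_pos: [553.2, -18.5, 150.3]
tcp_rot: [180.0, 0.0, 101.0]
contact_force: [-0.3, -0.2, -3.4]
width: 0.223
gripper_force: 25.0
```

```bash
python3 - <<'E'
from h import *
im=camera('scene');a=cv2.resize(im[110:270,190:390],(750,600));cv2.imwrite('pics/s4.png',a[:,:,::-1])
E
```

```text
(no output)
```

View pics/s4.png

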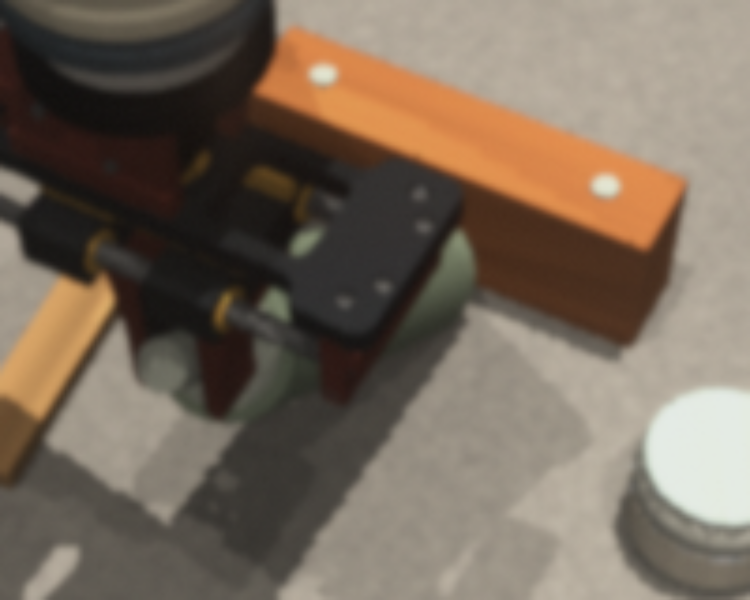

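The foot is down at the block's face with the stub raised about 40°, and the bystanders are clear. I'll seat it along its axis and check force.

Request:
{"name": "arm_command", "arguments": {
  "motion": "0.001 0 0.001 0 255;0.0005 0 0.0005 0 255;0 0 0 0 255"
}}

```text
t: 14.28
eef_pos: [553.6, -18.1, 148.8]
tcp_rot: [179.9, 0.1, 101.0]
contact_force: [0.3, -4.6, 2.0]
width: 0.218
gripper_force: 25.0
```

```bash
python3 - <<'E'
import numpy as np
D=222.6;th=np.deg2rad(np.append(np.arange(40.7,89,2),90));u=30*np.sin(th)+D*np.cos(th);z=30*np.cos(th)+D*np.sin(th)
for i in range(1,len(u)):print('%.1f'%np.rad2deg(th[i]),'%.4f 0 %.4f 0 255;'%(-(u[i]-u[i-1])/1e3,-(z[i]-z[i-1])/1e3), '%.1f %.1f'%(u[i],z[i]-19))
E
```

```text
42.7 0.0044 0 -0.0051 0 255; 183.9 154.0
44.7 0.0046 0 -0.0049 0 255; 179.3 158.9
46.7 0.0048 0 -0.0047 0 255; 174.5 163.6
48.7 0.0050 0 -0.0045 0 255; 169.5 168.0
50.7 0.0052 0 -0.0042 0 255; 164.2 172.3
52.7 0.0054 0 -0.0040 0 255; 158.8 176.3
54.7 0.0056 0 -0.0038 0 255; 153.1 180.0
56.7 0.0058 0 -0.0035 0 255; 147.3 183.5
58.7 0.0060 0 -0.0033 0 255; 141.3 186.8
60.7 0.0062 0 -0.0030 0 255; 135.1 189.8
62.7 0.0063 0 -0.0028 0 255; 128.8 192.6
64.7 0.0065 0 -0.0025 0 255; 122.3 195.1
66.7 0.0067 0 -0.0022 0 255; 115.6 197.3
68.7 0.0068 0 -0.0020 0 255; 108.8 199.3
70.7 0.0069 0 -0.0017 0 255; 101.9 201.0
72.7 0.0070 0 -0.0014 0 255; 94.8 202.5
74.7 0.0072 0 -0.0012 0 255; 87.7 203.6
76.7 0.0073 0 -0.0009 0 255; 80.4 204.5
78.7 0.0074 0 -0.0006 0 255; 73.0 205.2
80.7 0.0075 0 -0.0004 0 255; 65.6 205.5
82.7 0.0075 0 -0.0001 0 255; 58.0 205.6
84.7 0.0076 0 0.0002 0 255; 50.4 205.4
86.7 0.0077 0 0.0005 0 255; 42.8 205.0
88.7 0.0077 0 0.0007 0 255; 35.0 204.2
90.0 0.0050 0 0.0006 0 255; 30.0 203.6
```

Request:
{"name": "arm_command", "arguments": {
  "motion": "0.0044 0 -0.0051 0 255;0.0046 0 -0.0049 0 255;0.0048 0 -0.0047 0 255;0.0050 0 -0.0045 0 255;0.0052 0 -0.0042 0 255;0.0054 0 -0.0040 0 255;0 0 0 0 255"
}}

```text
t: 15.15
eef_pos: [547.0, 12.2, 175.8]
tcp_rot: [-180.0, -0.0, 101.0]
contact_force: [0.1, -0.0, -2.9]
width: 0.221
gripper_force: 25.3
```

Request:
{"name": "arm_command", "arguments": {
  "motion": "0.0005 0 0.0008 0 255;0.0004 0 0.0006 0 255;0 0 0 0 255"
}}

```text
t: 15.52
eef_pos: [547.7, 11.8, 175.0]
tcp_rot: [179.9, 0.1, 101.0]
contact_force: [-1.0, -5.8, 4.8]
width: 0.221
gripper_force: 25.4
```

Request:
{"name": "arm_command", "arguments": {
  "motion": "0.0056 0 -0.0036 0 255;0.0058 0 -0.0034 0 255;0.0060 0 -0.0031 0 255;0.0062 0 -0.0029 0 255;0.0063 0 -0.0026 0 255;0.0065 0 -0.0023 0 255;0.0067 0 -0.0020 0 255;0 0 0 0 255"
}}

```text
t: 16.52
eef_pos: [540.3, 54.3, 195.8]
tcp_rot: [179.8, 0.1, 101.0]
contact_force: [0.7, -5.3, 9.9]
width: 0.228
gripper_force: 29.6
```

Request:
{"name": "arm_command", "arguments": {
  "motion": "0.0067 0 -0.0020 0 255;0.0069 0 -0.0018 0 255;0.0070 0 -0.0015 0 255;0.0072 0 -0.0012 0 255;0.0073 0 -0.0009 0 255;0 0 0 0 255"
}}

```text
t: 17.27
eef_pos: [533.5, 89.5, 203.3]
tcp_rot: [179.8, 0.0, 101.0]
contact_force: [-0.2, -2.0, 10.6]
width: 0.221
gripper_force: 27.5
```

Request:
{"name": "arm_command", "arguments": {
  "motion": "0.0074 0 -0.0006 0 255;0.0075 0 -0.0004 0 255;0.0075 0 -0.0001 0 255;0.0076 0 0.0001 0 255;0.0077 0 0.0004 0 255;0 0 0 0 255"
}}

```text
t: 18.02
eef_pos: [526.1, 127.2, 203.6]
tcp_rot: [179.8, -0.1, 101.0]
contact_force: [-0.4, -1.0, 9.3]
width: 0.221
gripper_force: 25.0
```

```bash
python3 - <<'E'
from h import *
im=camera('scene');a=cv2.resize(im[60:260,200:450],(750,600));cv2.imwrite('pics/s5.png',a[:,:,::-1])
E
```

```text
(no output)
```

View pics/s5.png

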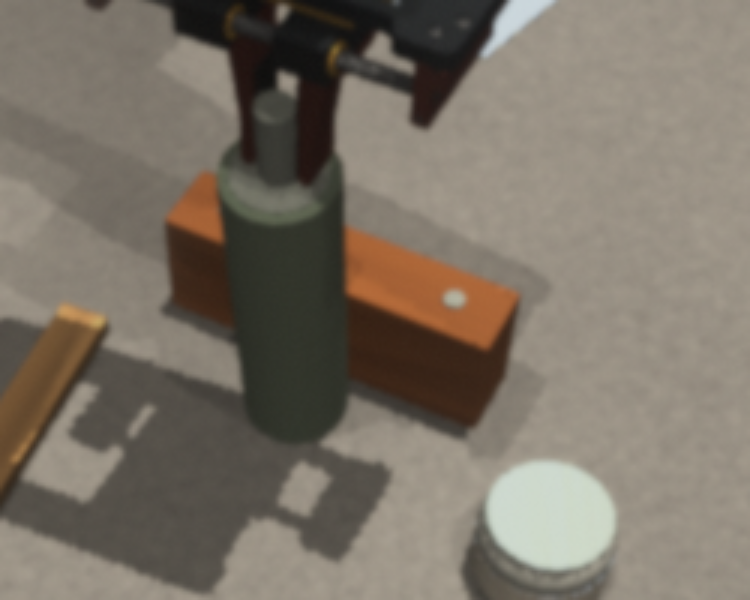

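Almost upright (about 87°), the foot on the bench at the block's face. The last 10 mm slowly.

Request:
{"name": "arm_command", "arguments": {
  "motion": "0.004 0 0.0003 0 255;0.003 0 0.0003 0 255;0.001 0 0 0 255;0 0 0 0 255"
}}

```text
t: 18.58
eef_pos: [524.7, 134.5, 203.0]
tcp_rot: [179.8, -0.0, 101.0]
contact_force: [0.8, -0.9, 9.1]
width: 0.219
gripper_force: 25.0
```

Request:
{"name": "arm_command", "arguments": {
  "motion": "0.001 0 0 0 255;0.001 0 0 0 255;0 0 0 0 255"
}}

```text
t: 18.95
eef_pos: [524.2, 136.4, 202.8]
tcp_rot: [179.8, -0.0, 100.9]
contact_force: [-0.5, -1.8, 7.7]
width: 0.217
gripper_force: 25.0
```

Request:
{"name": "arm_command", "arguments": {
  "motion": "0.001 0 0 0 255;0 0 0 0 255;0.001 0 0 0 255;0 0 0 0 255"
}}

```text
t: 19.45
eef_pos: [523.6, 138.3, 202.6]
tcp_rot: [179.9, -0.0, 100.9]
contact_force: [-0.1, -0.7, 6.4]
width: 0.215
gripper_force: 24.9
```

Request:
{"name": "arm_command", "arguments": {
  "motion": "0.001 0 0 0 255;0 0 0 0 255;0.001 0 0 0 255;0 0 0 0 255"
}}

```text
t: 19.95
eef_pos: [523.1, 140.2, 202.4]
tcp_rot: [179.9, -0.0, 100.9]
contact_force: [1.5, -0.5, 5.0]
width: 0.214
gripper_force: 24.8
```

```bash
python3 - <<'E'
from h import *
a=camera('scene')[60:220,200:400,::-1].copy();b=camera('top')[150:310,150:350,::-1].copy()
a=cv2.resize(a,(800,640),interpolation=cv2.INTER_CUBIC)[:600,:400] if 0 else cv2.resize(a,(400,320));b=cv2.resize(b,(400,320))
cv2.imwrite('pics/s6.png',np.hstack([a,b]))
# fit axis line of the barrel in scene: predicted left/right outline for upright pose, compare to trace
r=trace('scene','roller_center');m=r[0]['region'];print(r[0]['p'],m.sum())
e=np.array([np.cos(np.deg2rad(-78.8)),np.sin(np.deg2rad(-78.8)),0]);O=np.array([515.9,166.5,0]);n=np.array([-e[1],e[0],0])
from m import mask
from scipy.optimize import minimize
def pts(p):
    u,v,ti,tj=p; ax=np.array([0,0,1])+e*np.tan(ti/100)+n*np.tan(tj/100);ax/=np.linalg.norm(ax)
    f=O+e*u+n*v; p1=np.cross(ax,n);p1/=np.linalg.norm(p1);p2=np.cross(ax,p1)
    w=np.linspace(0,6.283,36);C=np.outer(np.cos(w),p1)+np.outer(np.sin(w),p2)
    f=f+[0,0,-(30*C[:,2]).min()]
    return [np.vstack([f+30*C,f+200*ax+30*C]),np.vstack([f+200*ax+10*C,f+245*ax+10*C])]
for c in('scene','top'):
  rr=trace(c,'roller_center')
  print(c,[ (round(x['p'],2),x['region'].sum()) for x in rr[:2]])
cost=lambda p:np.abs(mask('scene',pts(p))-m)[150:].sum()+.5*np.abs(mask('scene',pts(p))-m)[:150].sum()
p0=np.array([30,0,0,0.]);s=np.vstack([p0]+[p0+d for d in np.diag([5,5,4,4])])
q=minimize(cost,p0,method='Nelder-Mead',options=dict(initial_simplex=s,maxiter=250));print(q.x[:2],np.rad2deg(q.x[2:]/100),q.fun)
E
```

```text
0.76 3974
scene [(0.76, np.int64(3974))]
top [(0.63, np.int64(132))]
[28.5477736   1.48338066] [3.15655318 0.19125378] 158.28125
```

View pics/s6.png

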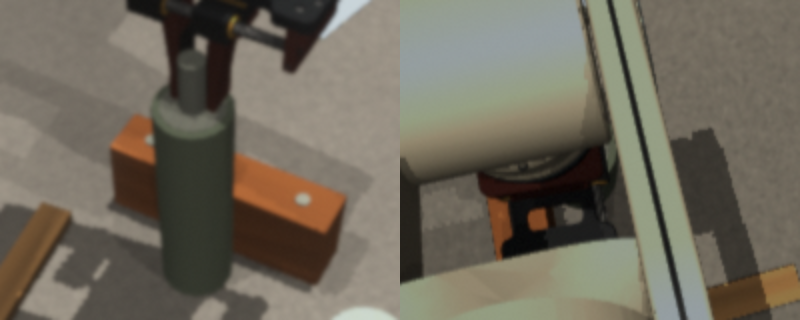

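The roller is close to upright, but the sinking z and the fit (~3°) say it's not quite there yet. Continuing in small steps until it bears on the block.

Request:
{"name": "arm_command", "arguments": {
  "motion": "0.001 0 0 0 255;0.001 0 0 0 255;0.001 0 0 0 255;0 0 0 0 255"
}}

```text
t: 20.7
eef_pos: [522.3, 143.2, 202.1]
tcp_rot: [179.9, -0.0, 101.0]
contact_force: [0.7, -0.3, 4.9]
width: 0.21
gripper_force: 24.5
```

Request:
{"name": "arm_command", "arguments": {
  "motion": "0.001 0 0 0 255;0.001 0 0 0 255;0 0 0 0 255"
}}

```text
t: 21.08
eef_pos: [521.7, 145.1, 201.9]
tcp_rot: [179.9, -0.0, 101.0]
contact_force: [0.6, -0.1, 5.4]
width: 0.207
gripper_force: 24.1
```

The opening is falling (19.4 to 18.2 mm), so the pads have slid forward until the stub sits at their rear edge. The roller is about 2° short of upright and already past its balance point. I'll ease the grip and watch.

Request:
{"name": "arm_command", "arguments": {
  "motion": "0 0 0 0 255;0 0 0 0 255;0 0 0 0 255",
  "grip_force": 3
}}

```text
t: 21.45
eef_pos: [521.4, 145.1, 201.6]
tcp_rot: [180.0, -0.0, 101.0]
contact_force: [-0.4, 1.5, 5.0]
width: 0.214
gripper_force: 3.1
```

Easing the grip let the stub settle back (18.8 mm). The fingertips rest lightly on the block side of the barrel's end, so pressing down a little will seat it upright.

Request:
{"name": "arm_command", "arguments": {
  "motion": "0 0 0.0005 0 255;0 0 0.0005 0 255;0 0 0 0 255;0 0 0 0 255"
}}

```text
t: 21.95
eef_pos: [521.8, 145.2, 201.2]
tcp_rot: [179.9, -0.0, 101.0]
contact_force: [0.1, 2.2, 8.0]
width: 0.213
gripper_force: 5.3
```

Request:
{"name": "arm_command", "arguments": {
  "motion": "0 0 0 0 210;0 0 0 0 205;0 0 0 0 200;0 0 0 0 198;0 0 0 0 196;0 0 0 0 194;0 0 0 0 192;0 0 0 0 192"
}}

```text
t: 22.95
eef_pos: [521.6, 145.1, 201.0]
tcp_rot: [180.0, -0.0, 101.0]
contact_force: [0.3, 1.7, 6.8]
width: 0.244
gripper_force: 3.9
```

Request:
{"name": "arm_command", "arguments": {
  "motion": "0 0 0 0 185;0 0 0 0 180;0 0 0 0 175;0 0 0 0 170;0 0 0 0 170"
}}

```text
t: 23.58
eef_pos: [521.3, 145.0, 200.7]
tcp_rot: [-180.0, -0.0, 101.0]
contact_force: [0.3, 1.1, 5.8]
width: 0.331
gripper_force: 3.1
```

```bash
cat > up.py <<'E'
from h import *
from m import mask
from scipy.optimize import minimize
e=np.array([np.cos(np.deg2rad(-78.8)),np.sin(np.deg2rad(-78.8)),0]);O=np.array([515.9,166.5,0]);n=np.array([-e[1],e[0],0])
def pts(p):
    u,v,ti,tj=p; ax=np.array([0,0,1])+e*np.tan(ti/100)+n*np.tan(tj/100);ax/=np.linalg.norm(ax)
    f=O+e*u+n*v; p1=np.cross(ax,n);p1/=np.linalg.norm(p1);p2=np.cross(ax,p1)
    w=np.linspace(0,6.283,36);C=np.outer(np.cos(w),p1)+np.outer(np.sin(w),p2)
    f=f+[0,0,-(30*C[:,2]).min()]
    return [np.vstack([f+30*C,f+200*ax+30*C]),np.vstack([f+200*ax+10*C,f+245*ax+10*C])]
def fitup():
    camera('scene');r=trace('scene','roller_center')[0];m=r['region'];print(r['p'],m.sum())
    cost=lambda p:np.abs(mask('scene',pts(p))-m).sum()
    for p0 in ([30,0,0,0.],[33,1,4,1.]):
        p0=np.array(p0);s=np.vstack([p0]+[p0+d for d in np.diag([5,5,4,4])])
        q=minimize(cost,p0,method='Nelder-Mead',options=dict(initial_simplex=s,maxiter=250));print(q.x[:2],np.rad2deg(q.x[2:]/100),q.fun)
    print('upright cost',[round(float(cost([30,q.x[1],t*1.745,q.x[3]])),0) for t in(-2,0,1,2,3)])
E
python3 -c "from up import *; fitup()"
```

```text
0.7 3998
[28.39496002  1.92175233] [1.89270591 0.24525068] 302.5
[28.74691682  1.58857118] [3.9247006  1.53633673] 320.9375
upright cost [1135.0, 779.0, 613.0, 455.0, 363.0]
```

Request:
{"name": "arm_command", "arguments": {
  "motion": "0 0 0 0 140;0 0 0 0 110;0 0 0 0 110;0 0 -0.002 0 110;0 0 -0.003 0 110;0 0 -0.005 0 110;0 0 0 0 110"
}}

```text
t: 24.55
eef_pos: [521.6, 144.9, 211.1]
tcp_rot: [180.0, -0.0, 101.0]
contact_force: [0.4, 0.4, -0.0]
width: 0.568
gripper_force: 0.0
```

```bash
python3 -c "from up import *; fitup()"
```

```text
0.87 4303
[29.6411302   2.24952732] [ 0.64521881 -0.02060517] 196.5625
[28.73718203  2.33977375] [0.92983335 0.06403129] 194.25
upright cost [589.0, 239.0, 218.0, 355.0, 490.0]
```

Released; fit reads upright (0.6 ± 1°), axis 29–30 mm from the face. Retreating and checking.

Request:
{"name": "arm_command", "arguments": {
  "motion": "0 0 -0.005 0 110;0 0 -0.01 0 110;0 0 -0.02 0 60;0 0 -0.02 0 0;0 0 -0.02 0 0;0 0 -0.02 0 0;-0.02 0 -0.02 0 0;-0.05 0 0 0 0;-0.05 0 0 0 0;-0.05 0 0 0 0;-0.05 0 0 0 0;-0.05 0 0 0 0;0 0 0 0 0;0 0 0 0 0"
}}

```text
t: 26.4
eef_pos: [572.5, -119.9, 325.9]
tcp_rot: [180.0, -0.0, 100.9]
contact_force: [-0.6, 0.7, -0.8]
width: 0.996
gripper_force: 0.0
```

```bash
python3 - <<'E'
from up import *
fitup()
a=cv2.resize(camera('scene')[60:300,160:440,::-1],(400,343));b=cv2.resize(camera('top')[90:330,150:430,::-1],(400,343))
cv2.imwrite('pics/s7.png',np.hstack([a,b]))
E
```

```text
0.61 4235
[28.81974208  1.57426199] [1.02017499 0.35701311] 102.25
[28.75332207  1.62543058] [1.1218383  0.39226167] 103.0625
upright cost [545.0, 179.0, 151.0, 299.0, 475.0]
```

View pics/s7.png

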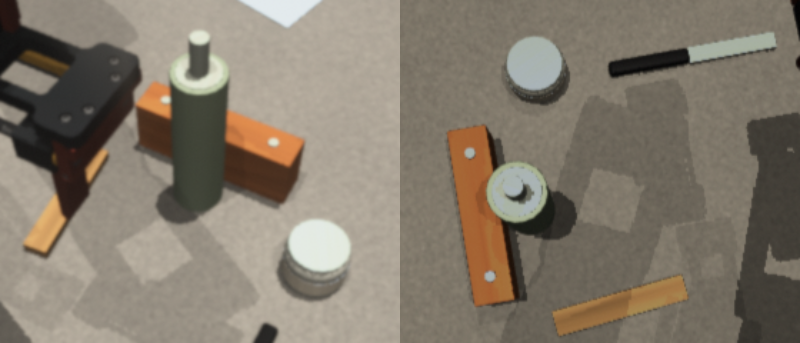

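The roller stands free against the block's face (top view about (517,190) in the crop). The tin, knife and batten haven't moved, and the gripper is clear.

```bash
python3 -c "from cell import *; print(job_done())"
```

```text
the job is handed in; nothing more can be done
None
```

The roller now stands upright on its plain end, close against the stop block's face and released; the tin, palette knife and batten look unmoved, and I handed the job in at about 27 s. The pads slid a few millimetres along the stub, so the press on the block faded at times and the last degree or two came from light fingertip pressure on the barrel's end.

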